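Space, stack and read the moisture of a board

TASK

The moisture meter must read the board with the pencil cross and nothing beneath it, so lay the loose white spacer sheet squarely on top of the board in the small stack, then lay the crossed board, cross upwards, squarely on that sheet (each lined up with the stack to within about a centimetre, set down and not dropped). Then lift the meter out of its cradle and hold it upright on the centre of the pencil cross, the long side of its foot along the board's length, pressing gently until the sprung foot is about half-way in. Finish holding it pressed there without letting go, and leave the stack and everything else on the bench where it is.

Things in the scene. Friction and masses are not known exactly. Their poses are not given: they have to be found in the camera images.
- stack_board: the board already in the small stack: plain brown wood, 160 x 54 x 14 mm, no mark, lying on a white spacer sheet, loose. Origin: centre of its underside, 10 mm above the bench; x along its length, y across its width, z up; its top is 14 mm above the origin.
- stack_sheet: the white spacer sheet at the bottom of the small stack, flat on the bench under the stack's board, 178 x 46 x 10 mm, loose, narrower than the board, its two ends showing about 9 mm beyond it. Origin: centre of its underside; x along its length.
- spare_sheet: the loose spacer sheet to be laid: rigid white foamed plastic, 178 x 46 x 10 mm, 41 g, lying flat on the bench by itself. Origin: centre of its underside; x along its length, y across its width, z up. Either end may face either way.
- test_board: the board to be measured: plain brown wood, 160 x 54 x 14 mm, about 85 g, lying flat on the bench by itself with a dark pencil cross on its top. Origin: centre of its underside; x along its length, y across, z up. Either end may face either way in the stack. Correctly stacked, its underside is 34 mm and its top 48 mm above the bench.
- cross (a point): centre of the pencil cross (34 mm strokes, diagonal to the board) on the top face of the board to be measured, on its centre line, 35 mm from its middle along its own +x; axes as the board's.
- meter: moisture meter: grey hand instrument with display, 240 g, upright in its cradle, foot down. Flat-sided body 46 (x) x 28 (y) mm from 26 to 150 mm above the origin; below it a 12 mm rod with the sprung foot, 30 (x, its long side) x 18 x 6 mm. Origin: centre of the foot's underside when fully out, 10 mm above the bench in the cradle; z up the meter. Its upper 88 mm stand clear of the cradle.
- cradle: black charging cradle, fixed to the bench: base 110 x 86 x 8 mm with an upright pocket (outside 60 x 42 mm, rim 72 mm above the bench, 2 mm play) that carries the meter by its shoulders 38 mm above the bench. Lift the meter straight up 70 mm to clear it. Origin: centre of the base's underside; x along its length and the meter's width.
- meter_foot (a joint): how far the sprung foot is pushed up into the meter, in m: 0 fully out, 0.010 fully in. The spring needs 1.6 N to start, about 3.6 N half-way and 5.6 N fully in.
- foot (a point): centre of the underside of the meter's sensor foot (moves with the foot); axes as the meter's.
- glue: bystander: white glue bottle, 54 mm across, 150 mm tall, upright. Origin: centre of its underside.
- jar: bystander: clear jar with steel lid, 58 mm across, 75 mm tall. Origin: centre of its underside.
- tape: bystander: tape measure standing on edge, about 65 x 36 x 58 mm. Origin: underside, near its middle.
- pencil: bystander: flat red carpenter's pencil, about 170 x 13 x 8 mm, lying between the task's things. Origin: underside, middle; x along it.
- offcut: bystander: short offcut of the same board, 58 x 54 x 14 mm, without a cross. Origin: centre of its underside.
- square: bystander: try square lying flat, wooden stock 120 x 24 x 16 mm with a 160 x 40 x 3 mm steel blade at right angles. Origin: underside of the stock's middle; blade along x.
Things that resemble listed ones, but are neither listed nor needed, are in the scene too. What is shaped like the stack_board but red or yellow is not meant. Several things have the shape of the meter; the one meant has the colours described above.

How it is judged:
By the outcome, as a careful person would: the job done as asked, in the order asked, and still so for the second after the job is handed in, while the arm keeps its last pose, push and grip.
It also fails if it takes over 67 s, if anything falls off the work surface, if the arm or the gripper's body presses on something with over 40 N, if the wrist force passes 120 N, or if a joint passes its speed limit or range.

ROBOT

A 6-joint arm with a two-finger parallel gripper is mounted at the origin on the work surface. World frame = base frame: x ahead of the robot, y to its left, z up, the work surface at z = 0. Lengths are in m, angles in degrees, forces in N, time in s.
With the tool pointing down it reaches from about 0.375 to 0.9 m from the base axis. Payload 3.1 kg.
Tool frame: the origin (TCP) lies at the very end of the fingers, on their centre line; the grasp point (between the pads) lies behind it (bot.grip_depth is the z of the grasp point in the tool frame, in m); z points along the fingers, y is the direction in which the jaws open and shut (so a half turn about z gives the same grasp; the last joint's range is limited). The gripper opens to 87 mm and grips with 3 to 60 N. Pads are 19 mm wide; open, the fingers measure 117 mm over their backs; the gripper's body (75 mm by 190 mm) begins 51 mm behind the grasp point.
Start: joints at [60.418, 30.224, 82.088, -0, 67.689, -10.227], TCP at [0.207, 0.59, 0.223] pointing down, gripper open.
Joint ranges: [-176.69, 176.69], [-43.24, 126.21], [12.49, 139.97], [-82, 262], [0, 151.66], [-163.58, 163.58]. Speed limits (degrees/s): [159.86, 159.86, 180, 180, 180, 180].

INTERFACE

Orientations are given as a 3x3 rotation matrix whose columns are the frame's x, y, z axes.
In Python, from rig import bot, vision gives the robot as it stands. The module is installed in compiled form; this text tells all that it offers.
- The arm moves only by the shell command python3 -m jog 'ROWS'. ROWS is JSON, a list of rows, each a list of 3 entries, a list of its own where there are three numbers: the shift along the tool's x, y, z in mm, then the turn, a rotation vector about the tool's x, y, z in degrees, then the closure, from 0 (fully open) to 1 (shut). In form: [[[dx, dy, dz], [wx, wy, wz], fingers], ...]. A call has 1 to 12 rows; each row is the pose to reach, as a shift and turn from the pose commanded when the call began, along the tool's axes at that moment; what a row does not reach only later rows make up. A row lasts 1/12 s, in which the tool goes at most 41.7 mm and 7.16 degrees, less where a joint would pass 70% of its speed; a pose out of reach is approached as far as the arm can. A call with a gripper value outside its range is refused whole. The fingers move at their own pace and stop on an object; the grip force is fixed at half the most. Time passes only in rows, so rows that repeat a pose let the fingers close. It gives the time, the measured TCP pose, the force and the opening at its end, in the units of the state.
- bot.read_state(): the state, without advancing time (a new reading comes with each control period).
- vision.capture(name): name is "side" or "top"; returns the picture (400x640x3 uint8, red, green, blue); there is no depth.
- vision.camera_info(name): a dict with "intrinsics" (3x3 intrinsics, pixels), "camera_from_world" (4x4, takes a point from world to camera coordinates). Camera axes: x right, y up, looking along -z (the intrinsics and any distortion apply to the point x, -y, -z); pixel columns grow to the right and rows downward; lengths in m; the calibration is good to about 2 mm. A picture is of the moment at which its call begins. camera_info takes no time and is no camera call.
- bot.hand_in(): hands the job in, once; it reports no verdict.
The state is a dict: "time_s": time; "joint_positions": joint angles; "qvel": joint speeds; "tau": joint torques, N m; "position": TCP position; "tcp_rot": TCP orientation; "force": force on the tool from outside, world axes, zero at the start; "moment": the same for the moment, N m; "opening": opening from 0.0 (shut) to 1.0 (fully open).
Only numpy, scipy, OpenCV 4.12 (cv2) and the standard library are available. Lean on these libraries where they do the work, as an engineer would, in place of code of your own. Each camera call takes 0.05 s, during which the arm holds its last target. There are 200 camera calls.

## Working session

There is one attempt and no reset: what is moved stays moved. The work goes in short steps, Python scripts to look and compute and a shell command to move; the robot and the scene stay as the last step left them, time stands still between calls to the robot, and variables do not carry over. Pictures are saved under pics/ and viewed, about 8 in all and at most 12, crops included, and the job is handed in when it is done.

```bash
mkdir -p pics
python3 - <<'E'
from rig import bot,vision
import cv2,numpy as np
for n in("top","side"):
    im=vision.capture(n); cv2.imwrite(f"pics/{n}0.png",im[:,:,::-1]); c=vision.camera_info(n); print(n,{k:(np.round(v,4).tolist() if not isinstance(v,str) else v) for k,v in c.items()})
s=bot.read_state(); print(s); print(bot.grip_depth)
E
```

```text
top {'intrinsics': [[514.8721, 0.0, 316.1715], [0.0, 514.8721, 204.2178], [0.0, 0.0, 1.0]], 'camera_from_world': [[0.0106, -0.9999, -0.0017, 0.042], [0.991, 0.0102, 0.1337, -0.5163], [-0.1337, -0.0031, 0.991, -1.3282], [0.0, 0.0, 0.0, 1.0]]}
side {'intrinsics': [[499.6008, 0.0, 316.4205], [0.0, 499.6008, 207.9322], [0.0, 0.0, 1.0]], 'camera_from_world': [[0.9164, -0.4002, 0.0071, -0.4316], [0.2072, 0.4895, 0.847, -0.158], [-0.3424, -0.7748, 0.5315, -1.0917], [0.0, 0.0, 0.0, 1.0]]}
{'time_s': 0.1, 'joint_positions': array([ 6.04185190e+01,  3.02743855e+01,  8.21476137e+01, -2.18356601e-03,
        6.76888215e+01, -1.02273602e+01]), 'qvel': array([-0.05932691, -0.07457854, -0.07010903, -0.04034481, -0.02987583,
        0.03506712]), 'tau': array([-1.20271388e-04, -4.40981948e+01, -1.77150089e+01,  6.34728069e-02,
        5.33345249e-02, -5.54081555e-05]), 'position': array([0.20678841, 0.58911647, 0.22166943]), 'tcp_rot': array([[-9.43492995e-01,  3.31391181e-01, -9.24169673e-04],
       [ 3.31392325e-01,  9.43491515e-01, -1.69947795e-03],
       [ 3.08754240e-04, -1.90970828e-03, -9.99998129e-01]]), 'force': array([-0.63093709,  0.10700673, -0.58017935]), 'moment': array([0.01811197, 0.01704402, 0.00392182]), 'opening': 1.0022747578219753}
-0.0187
```

View pics/top0.png

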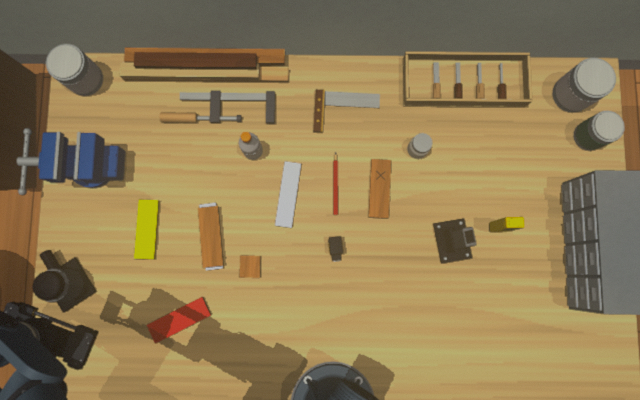

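View pics/side0.png

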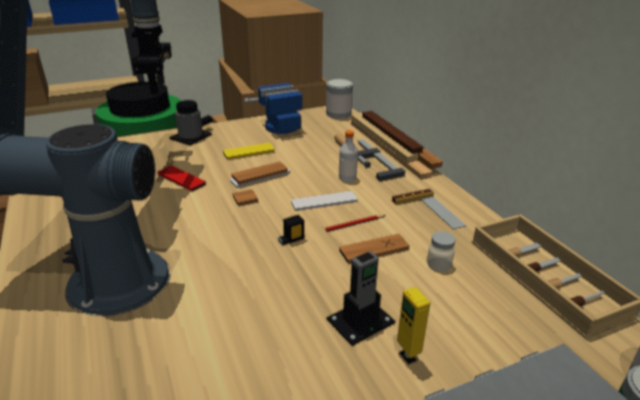

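```bash
cat > h.py <<'E'
from rig import bot,vision
import cv2,numpy as np
def ray(n,u,v,z):
    c=vision.camera_info(n);K=np.array(c["intrinsics"]);T=np.array(c["camera_from_world"])
    d=np.linalg.inv(K)@[u,v,1]; d=T[:3,:3].T@(d*[1,-1,-1]); o=-T[:3,:3].T@T[:3,3]
    return o+d*(z-o[2])/d[2]
def proj(n,p):
    c=vision.camera_info(n);K=np.array(c["intrinsics"]);T=np.array(c["camera_from_world"])
    q=K@((T[:3,:3]@p+T[:3,3])*[1,-1,-1]); return q[:2]/q[2]
def blobs(n,im,box,lo,hi,zm,S=4,amin=300):
    x0,y0,x1,y1=box
    b=cv2.resize(im[y0:y1,x0:x1],None,fx=S,fy=S,interpolation=cv2.INTER_CUBIC)
    m=cv2.inRange(cv2.cvtColor(b,cv2.COLOR_RGB2HSV),lo,hi)
    m=cv2.morphologyEx(m,cv2.MORPH_OPEN,np.ones((5,5)));m=cv2.morphologyEx(m,cv2.MORPH_CLOSE,np.ones((13,13)))
    out=[]
    for c in cv2.findContours(m,0,1)[0]:
        if cv2.contourArea(c)<amin: continue
        p=c[:,0]/S+[x0,y0]+(0.5/S-0.5)
        w=np.array([ray(n,*q,zm)[:2] for q in p],np.float32)*1000
        r=cv2.minAreaRect(w);(cx,cy),(a,e),t=r
        if a<e: a,e,t=e,a,t+90
        out.append(tuple(np.round([cx,cy,a,e,(t+90)%180-90],1))+tuple(np.round(p.mean(0))))
    return out,m
E
python3 - <<'E'
from h import *
im=cv2.imread("pics/top0.png")[:,:,::-1].copy(); hsv=cv2.cvtColor(im,cv2.COLOR_RGB2HSV)
for n,(u,v) in dict(sheet=(288,194),board=(372,195),stack=(213,240),bench=(310,150),bench2=(250,200),pl=(440,245),met=(467,237),stackend=(213,268)).items(): print(n,hsv[v,u])
for nm,box,lo,hi,z in [("sheet",(265,150,312,240),(0,0,150),(179,45,255),.005),("board",(355,145,405,230),(5,140,60),(14,255,215),.007),("stack",(190,190,235,280),(5,140,60),(14,255,215),.017),("cradle",(420,205,490,275),(0,0,0),(179,255,90),.004)]:
    o,m=blobs("top",im,box,lo,hi,z); print(nm,o)
def crop(b,S): return cv2.resize(im[b[1]:b[3],b[0]:b[2]],None,fx=S,fy=S,interpolation=cv2.INTER_CUBIC)
a=np.hstack([crop((355,145,425,225),5),crop((425,205,495,285),5)])
cv2.imwrite("pics/crop1.png",a[:,:,::-1])
E
```

```text
sheet [ 75   3 186]
board [ 15 165 170]
stack [ 15 164 159]
bench [ 22 114 184]
bench2 [ 21 112 186]
pl [19 94 73]
met [ 18 110  72]
stackend [135   3 184]
sheet [(np.float64(547.5), np.float64(124.9), np.float64(178.8), np.float64(47.0), np.float64(-7.4), np.float64(288.0), np.float64(194.0))]
board []
stack []
cradle [(np.float64(427.3), np.float64(-325.9), np.float64(107.6), np.float64(101.1), np.float64(10.2), np.float64(454.0), np.float64(240.0))]
```

View pics/crop1.png

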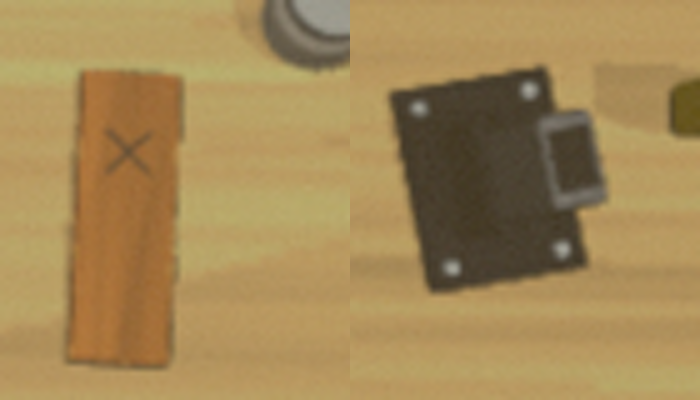

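Run:
```python
from h import *
im=cv2.imread("pics/top0.png")[:,:,::-1].copy()
for nm,box,lo,hi,z in [("board",(355,145,402,230),(5,135,40),(18,255,255),.007),("stack",(190,190,235,280),(5,135,40),(18,255,255),.017),("stackwhite",(190,190,235,280),(0,0,150),(179,45,255),.005)]:
    o,m=blobs("top",im,box,lo,hi,z,amin=30); print(nm,*[[float(q) for q in p] for p in o])
print("cross",ray("top",355+128/5-.4,145+153/5-.4,.014))
d=np.array([[68,108],[179,90],[102,267],[212,249]])/5+[425,205]-.4
w=np.array([ray("top",*p,.008) for p in d]);print("cradle",w.mean(0),w)
g=np.array([[537,122],[591,110],[607,198],[556,209]]);g=(g-[350,0])/5+[425,205]-.4
w=np.array([ray("top",*p,.16) for p in g]);print("metertop",w.mean(0),w)
```

```text
board [565.5, -123.7, 161.4, 56.3, -3.1, 379.0, 188.0]
stack [429.5, 328.9, 160.5, 56.9, 7.1, 210.0, 236.0]
stackwhite [346.4, 318.6, 44.2, 7.2, -83.9, 214.0, 268.0] [515.6, 342.5, 44.0, 8.8, -82.2, 207.0, 205.0]
cross [ 0.5997366 -0.125065   0.014    ]
cradle [ 0.42610539 -0.31831431  0.008     ] [[ 0.46334936 -0.28052567  0.008     ]
 [ 0.47367041 -0.34031634  0.008     ]
 [ 0.37862209 -0.2968179   0.008     ]
 [ 0.38877969 -0.35559734  0.008     ]]
metertop [ 0.42512889 -0.3179069   0.16      ] [[ 0.44292607 -0.30139382  0.16      ]
 [ 0.44893799 -0.32730947  0.16      ]
 [ 0.40706123 -0.33364409  0.16      ]
 [ 0.40159029 -0.30928021  0.16      ]]
```

```bash
cat > go.py <<'E'
import sys,numpy as np
from rig import bot
from scipy.spatial.transform import Rotation as Ro
x,y,z,h=map(float,sys.argv[1:5]); s=bot.read_state(); R=np.array(s["tcp_rot"]); p=np.array(s["position"])
t=np.radians(h); X=np.array([np.cos(t),np.sin(t),0]); Z=np.array([0,0,-1.]); T=np.c_[X,np.cross(Z,X),Z]
print("t",round(s["time_s"],2),"pos",(p*1000).round(1),"shift",(R.T@(np.array([x,y,z])-p*1000)).round(1),"turn",Ro.from_matrix(R.T@T).as_rotvec(degrees=True).round(2),"F",s["force"].round(1),"open",round(s["opening"],3))
E
python3 go.py 547.5 124.9 50 172.6
```

```text
t 0.1 pos [206.8 589.1 221.7] shift [-475.3 -324.7  172.1] turn [ -0.11  -0.03 -11.95] F [-0.6  0.1 -0.6] open 1.002
```

```bash
python3 -m jog '[[[-475,-325,90],[0,0,-12],0],[[-475,-325,90],[0,0,-12],0],[[-475,-325,90],[0,0,-12],0],[[-475,-325,90],[0,0,-12],0],[[-475,-325,90],[0,0,-12],0],[[-475,-325,90],[0,0,-12],0],[[-475,-325,90],[0,0,-12],0],[[-475,-325,90],[0,0,-12],0],[[-475,-325,90],[0,0,-12],0],[[-475,-325,90],[0,0,-12],0],[[-475,-325,90],[0,0,-12],0],[[-475,-325,90],[0,0,-12],0]]' && python3 -m jog '[[[0,0,0],[0,0,0],0],[[0,0,0],[0,0,0],0],[[0,0,0],[0,0,0],0]]'; python3 go.py 547.5 124.9 3 172.6
```

```text
time_s: 1.1
position: [0.4993, 0.1903, 0.1449]
tcp_rot: [[-0.992, 0.128, -0.001], [0.128, 0.992, -0.0], [0.001, -0.0, -1.0]]
force: [1.3, -0.2, 0.1]
opening: 1.0
time_s: 1.35
position: [0.4979, 0.1921, 0.1451]
tcp_rot: [[-0.992, 0.129, -0.002], [0.129, 0.992, 0.0], [0.002, -0.0, -1.0]]
force: [-1.1, 0.2, -0.1]
opening: 1.0
t 1.35 pos [497.9 192.1 145.1] shift [-58.2 -60.3 141.9] turn [-0.01 -0.11 -0.02] F [-1.1  0.2 -0.1] open 1.0
```

```bash
python3 -m jog '[[[-58,-60,70],[0,0,0],0],[[-58,-60,70],[0,0,0],0],[[-58,-60,70],[0,0,0],0],[[-58,-60,110],[0,0,0],0],[[-58,-60,125],[0,0,0],0],[[-58,-60,130],[0,0,0],0],[[-58,-60,130],[0,0,0],0],[[-58,-60,130],[0,0,0],0]]'; python3 go.py 547.5 124.9 3 172.6
```

```text
time_s: 2.02
position: [0.5484, 0.1267, 0.0162]
tcp_rot: [[-0.992, 0.126, 0.001], [0.126, 0.992, 0.0], [-0.001, 0.0, -1.0]]
force: [-0.7, -0.4, -0.6]
opening: 1.001
t 2.02 pos [548.4 126.7  16.2] shift [ 0.6 -1.9 13.2] turn [0.01 0.03 0.17] F [-0.7 -0.4 -0.6] open 1.001
```

```bash
python3 -m jog '[[[1,-2,7],[0,0,0],0],[[1,-2,12.5],[0,0,0],0],[[1,-2,12.5],[0,0,0],0],[[1,-2,12.5],[0,0,0],1],[[1,-2,12.5],[0,0,0],1],[[1,-2,12.5],[0,0,0],1],[[1,-2,12.5],[0,0,0],1],[[1,-2,12.5],[0,0,0],1],[[1,-2,12.5],[0,0,0],1],[[1,-2,12.5],[0,0,0],1]]'; python3 go.py 547.5 124.9 60 172.6
```

```text
time_s: 2.85
position: [0.5473, 0.1234, 0.003]
tcp_rot: [[-0.992, 0.128, 0.0], [0.128, 0.992, 0.0], [-0.0, 0.0, -1.0]]
force: [0.2, 0.5, 0.7]
opening: 0.552
t 2.85 pos [547.3 123.4   3. ] shift [  0.    1.5 -57. ] turn [0.   0.01 0.04] F [0.2 0.5 0.7] open 0.552
```

```bash
python3 go.py 430 329.5 70 187.5;  python3 -m jog '[[[0,0,0],[0,0,0],1],[[0,0,0],[0,0,0],1],[[0,0,0],[0,0,0],1],[[0,0,-30],[0,0,0],1],[[0,0,-67],[0,0,0],1],[[0,0,-67],[0,0,0],1]]'; python3 go.py 430 329.5 70 187.5
```

```text
t 2.85 pos [547.3 123.4   3. ] shift [142.7 189.4 -67. ] turn [ 0.000e+00  1.000e-02 -1.486e+01] F [0.2 0.5 0.7] open 0.552
time_s: 3.35
position: [0.5511, 0.1237, 0.0749]
tcp_rot: [[-0.992, 0.128, 0.01], [0.128, 0.992, 0.0], [-0.01, 0.002, -1.0]]
force: [1.5, -1.4, -0.5]
opening: 0.524
t 3.35 pos [551.1 123.7  74.9] shift [146.4 188.7   3.8] turn [ 1.000e-02  5.700e-01 -1.484e+01] F [ 1.5 -1.4 -0.5] open 0.524
```

```bash
python3 -m jog '[[[15,20,0],[0,0,-2],1],[[40,52,0],[0,0,-5],1],[[65,85,0],[0,0,-8],1],[[90,117,0],[0,0,-11],1],[[112,147,0],[0,0,-13],1],[[130,170,0],[0,0,-14.5],1],[[140,183,0],[0,0,-15],1],[[143,189,0],[0,0,-15],1],[[143,189,0],[0,0,-15],1],[[143,189,0],[0,0,-15],1],[[143,189,0],[0,0,-15],1]]'; python3 go.py 430 329.5 40 187.5
python3 - <<'E'
from h import *
for n in("top","side"):
    im=vision.capture(n); cv2.imwrite(f"pics/{n}1.png",im[:,:,::-1])
a=cv2.imread("pics/top1.png")[180:290,150:290];b=cv2.imread("pics/side1.png")[110:220,190:330]
cv2.imwrite("pics/m1.png",cv2.resize(np.hstack([a,b]),None,fx=2.8,fy=2.8,interpolation=cv2.INTER_CUBIC))
E
```

```text
time_s: 4.27
position: [0.4306, 0.3283, 0.0699]
tcp_rot: [[-0.991, -0.132, 0.0], [-0.132, 0.991, -0.0], [-0.0, -0.0, -1.0]]
force: [-0.2, 0.4, 0.7]
opening: 0.522
t 4.27 pos [430.6 328.3  69.9] shift [ 0.4  1.3 29.9] turn [-0.01  0.02  0.07] F [-0.2  0.4  0.7] open 0.522
```

View pics/m1.png

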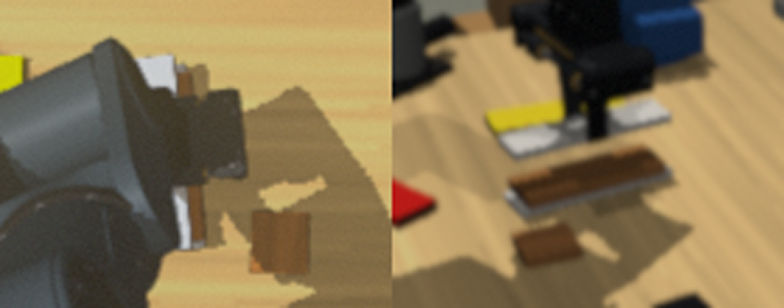

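Side view shows the sheet held level at about (590,125), directly above the stack at (590,180). I'm lowering it now.

```bash
python3 -m jog '[[[0,1,10],[0,0,0],1],[[0.5,1,22],[0,0,0],1],[[0.5,1,32],[0,0,0],1],[[0.5,1,37],[0,0,0],1],[[0.5,1,38.5],[0,0,0],1],[[0.5,1,38.5],[0,0,0],1],[[0.5,1,38.5],[0,0,0],1]]'; python3 go.py 430 329.5 27 187.5
```

```text
time_s: 4.95
position: [0.4292, 0.3301, 0.0314]
tcp_rot: [[-0.991, -0.133, 0.0], [-0.133, 0.991, 0.0], [-0.0, -0.0, -1.0]]
force: [0.3, 0.4, -0.3]
opening: 0.519
t 4.95 pos [429.2 330.1  31.4] shift [-0.7 -0.7  4.4] turn [-0.    0.    0.14] F [ 0.3  0.4 -0.3] open 0.519
```

```bash
python3 -m jog '[[[0,0,1.5],[0,0,0],1],[[0,0,3],[0,0,0],1],[[0,0,4],[0,0,0],1],[[0,0,4.5],[0,0,0],1],[[0,0,4.5],[0,0,0],1]]'; python3 go.py 430 329.5 27 187.5
```

```text
time_s: 5.37
position: [0.429, 0.3301, 0.027]
tcp_rot: [[-0.991, -0.133, 0.0], [-0.133, 0.991, 0.0], [-0.0, 0.0, -1.0]]
force: [0.5, 0.4, 0.3]
opening: 0.521
t 5.37 pos [429.  330.1  27. ] shift [-0.9 -0.8  0. ] turn [0.   0.01 0.15] F [0.5 0.4 0.3] open 0.521
```

```bash
python3 -m jog '[[[0,0,0.5],[0,0,0],1],[[0,0,0.7],[0,0,0],1],[[0,0,0.7],[0,0,0],1],[[0,0,0.7],[0,0,0],1]]'; python3 go.py 430 329.5 27 187.5
```

```text
time_s: 5.7
position: [0.4291, 0.3302, 0.027]
tcp_rot: [[-0.991, -0.133, 0.0], [-0.133, 0.991, 0.0], [-0.0, 0.0, -1.0]]
force: [-0.5, -1.1, 6.3]
opening: 0.525
t 5.7 pos [429.1 330.2  27. ] shift [-0.8 -0.8 -0. ] turn [0.01 0.02 0.15] F [-0.5 -1.1  6.3] open 0.525
```

Contact. Release and rise.

```bash
python3 -m jog '[[[0,0,-0.5],[0,0,0],0],[[0,0,-0.5],[0,0,0],0],[[0,0,-0.5],[0,0,0],0],[[0,0,-0.5],[0,0,0],0],[[0,0,-0.5],[0,0,0],0],[[0,0,-0.5],[0,0,0],0],[[0,0,-10],[0,0,0],0],[[0,0,-40],[0,0,0],0],[[0,0,-80],[0,0,0],0],[[0,0,-110],[0,0,0],0],[[0,0,-120],[0,0,0],0],[[0,0,-120],[0,0,0],0]]'; python3 go.py 565.5 -124 120 176.9
```

```text
time_s: 6.7
position: [0.431, 0.3312, 0.1498]
tcp_rot: [[-0.991, -0.133, 0.007], [-0.133, 0.991, 0.003], [-0.007, 0.002, -1.0]]
force: [1.2, -0.4, -0.7]
opening: 0.996
t 6.7 pos [431.  331.2 149.8] shift [ -72.5 -469.1   29.2] turn [ 0.17  0.4  10.75] F [ 1.2 -0.4 -0.7] open 0.996
```

```bash
python3 -m jog '[[[-6,-40,3],[0,0,2],0],[[-12,-80,6],[0,0,4],0],[[-18,-120,8],[0,0,6],0],[[-24,-160,10],[0,0,8],0],[[-30,-200,12],[0,0,9],0],[[-37,-240,14],[0,0,10],0],[[-43,-280,16],[0,0,10.5],0],[[-49,-320,18],[0,0,10.5],0],[[-55,-360,20],[0,0,10.5],0],[[-61,-400,24],[0,0,10.5],0],[[-67,-435,28],[0,0,10.5],0],[[-71,-460,29],[0,0,10.5],0]]'; python3 -m jog '[[[-1,-9,10],[0,0,0],0],[[-1,-9,20],[0,0,0],0],[[-1,-9,20],[0,0,0],0],[[-1,-9,20],[0,0,0],0]]'; python3 go.py 565.5 -124 3 177.2;python3 - <<'E'
from h import *
im=vision.capture("top"); cv2.imwrite("pics/top2.png",im[:,:,::-1])
for nm,box,lo,hi,z in [("sheet",(190,190,235,280),(0,0,150),(179,45,255),.029),]:
    print([[float(q) for q in p] for p in blobs("top",im,box,lo,hi,z)[0]])
cv2.imwrite("pics/m2.png",cv2.resize(im[180:290,170:270,::-1],None,fx=4,fy=4,interpolation=cv2.INTER_CUBIC))
E
```

```text
time_s: 7.7
position: [0.5602, -0.1195, 0.115]
tcp_rot: [[-0.999, 0.052, -0.002], [0.052, 0.999, 0.0], [0.002, 0.0, -1.0]]
force: [-0.5, 0.6, 0.9]
opening: 0.999
time_s: 8.03
position: [0.5587, -0.1229, 0.0953]
tcp_rot: [[-0.999, 0.049, -0.005], [0.049, 0.999, 0.003], [0.006, 0.003, -1.0]]
force: [1.0, -0.3, 0.2]
opening: 1.005
t 8.03 pos [ 558.7 -122.9   95.3] shift [-7.4 -1.  92.3] turn [ 0.15 -0.32  0.01] F [ 1.  -0.3  0.2] open 1.005
[[428.9, 330.6, 179.1, 47.6, 7.5, 208.0, 236.0]]
```

View pics/m2.png

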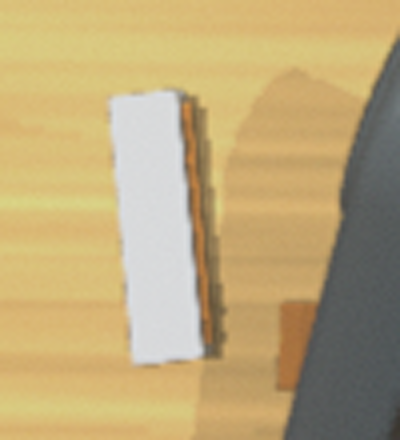

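Sheet rests squarely on the stack (image (160,230)): measured (428.9, 330.6) mm at 7.5°, against the stack at (430, 329.5) and 7.5°. Next is the board.

```bash
python3 -m jog '[[[-7,-1,20],[0,0,0],0],[[-7,-1,50],[0,0,0],0],[[-7,-1,70],[0,0,0],0],[[-7,-1,80],[0,0,0],0],[[-7,-1,80],[0,0,0],0],[[-7,-1,80],[0,0,0],0]]'; python3 go.py 565.5 -124 3.5 177.2
```

```text
time_s: 8.58
position: [0.568, -0.1257, 0.0175]
tcp_rot: [[-0.999, 0.048, -0.0], [0.048, 0.999, 0.0], [0.001, 0.0, -1.0]]
force: [0.5, 0.9, 0.3]
opening: 1.005
t 8.58 pos [ 568.  -125.7   17.5] shift [ 2.6  1.6 14. ] turn [ 0.01 -0.03  0.03] F [0.5 0.9 0.3] open 1.005
```

```bash
python3 -m jog '[[[2,1.5,7],[0,0,0],0],[[2,1.5,13],[0,0,0],0],[[2,1.5,13.5],[0,0,0],0],[[2,1.5,13.5],[0,0,0],1],[[2,1.5,13.5],[0,0,0],1],[[2,1.5,13.5],[0,0,0],1],[[2,1.5,13.5],[0,0,0],1],[[2,1.5,13.5],[0,0,0],1],[[2,1.5,13.5],[0,0,0],1],[[2,1.5,13.5],[0,0,0],1],[[2,1.5,13.5],[0,0,0],1],[[2,1.5,13.5],[0,0,0],1]]';python3 -m jog '[[[0,0,-8],[0,0,0],1],[[0,0,-30],[0,0,0],1],[[0,0,-60],[0,0,0],1],[[0,0,-85],[0,0,0],1],[[0,0,-95],[0,0,0],1],[[0,0,-95],[0,0,0],1],[[0,0,-95],[0,0,0],1]]'; python3 go.py 430 329.5 98 187.5
```

```text
time_s: 9.58
position: [0.5662, -0.1251, 0.0039]
tcp_rot: [[-0.999, 0.05, 0.0], [0.05, 0.999, 0.0], [-0.0, 0.0, -1.0]]
force: [0.0, 1.0, 1.6]
opening: 0.613
time_s: 10.17
position: [0.566, -0.1251, 0.0989]
tcp_rot: [[-0.999, 0.05, 0.0], [0.05, 0.999, -0.0], [-0.0, -0.0, -1.0]]
force: [-0.5, -0.4, -1.8]
opening: 0.62
t 10.17 pos [ 566.  -125.1   98.9] shift [158.5 447.3   0.7] turn [-1.000e-02  2.000e-02 -1.035e+01] F [-0.5 -0.4 -1.8] open 0.62
```

```bash
python3 -m jog '[[[7,20,0],[0,0,-1],1],[[20,58,0],[0,0,-2],1],[[33,96,0],[0,0,-3],1],[[47,134,0],[0,0,-4],1],[[60,172,0],[0,0,-5],1],[[74,210,0],[0,0,-6],1],[[87,248,0],[0,0,-7],1],[[101,286,0],[0,0,-8],1],[[115,324,0],[0,0,-9],1],[[128,362,0],[0,0,-10],1],[[141,398,0],[0,0,-10.4],1],[[150,424,0],[0,0,-10.4],1]]'; python3 -m jog '[[[7,16,0],[0,0,0],1],[[9,22,0],[0,0,0],1],[[9,22,0],[0,0,0],1],[[9,22,0],[0,0,0],1]]'; python3 go.py 429.5 330 42 187.5
```

```text
time_s: 11.17
position: [0.4346, 0.308, 0.0967]
tcp_rot: [[-0.991, -0.133, -0.004], [-0.133, 0.991, -0.001], [0.004, -0.001, -1.0]]
force: [1.3, 0.5, -0.2]
opening: 0.617
time_s: 11.5
position: [0.4251, 0.3256, 0.0976]
tcp_rot: [[-0.991, -0.132, -0.002], [-0.132, 0.991, -0.002], [0.002, -0.001, -1.0]]
force: [-0.7, 0.1, -0.6]
opening: 0.615
t 11.5 pos [425.1 325.6  97.6] shift [-5.1  3.9 55.6] turn [-0.07 -0.13  0.08] F [-0.7  0.1 -0.6] open 0.615
```

```bash
python3 -m jog '[[[-2,2,10],[0,0,0],1],[[-5,4,25],[0,0,0],1],[[-5,4,40],[0,0,0],1],[[-5,4,50],[0,0,0],1],[[-5,4,55],[0,0,0],1],[[-5,4,55],[0,0,0],1],[[-5,4,55],[0,0,0],1]]'; python3 go.py 429.5 330 38 187.5
```

```text
time_s: 12.08
position: [0.4303, 0.3305, 0.0435]
tcp_rot: [[-0.991, -0.13, -0.001], [-0.13, 0.991, -0.0], [0.001, -0.0, -1.0]]
force: [-1.0, 0.1, -0.6]
opening: 0.616
t 12.08 pos [430.3 330.5  43.5] shift [ 0.8 -0.4  5.5] turn [-0.02 -0.04 -0.01] F [-1.   0.1 -0.6] open 0.616
```

```bash
python3 -m jog '[[[0,0,2],[0,0,0],1],[[0,0,4],[0,0,0],1],[[0,0,5.2],[0,0,0],1],[[0,0,5.7],[0,0,0],1],[[0,0,5.7],[0,0,0],1],[[0,0,5.7],[0,0,0],1]]'; python3 go.py 429.5 330 38 187.5
```

```text
time_s: 12.58
position: [0.4301, 0.3311, 0.0382]
tcp_rot: [[-0.991, -0.132, 0.0], [-0.132, 0.991, 0.0], [-0.0, 0.0, -1.0]]
force: [0.8, 0.6, -1.7]
opening: 0.617
t 12.58 pos [430.1 331.1  38.2] shift [ 0.8 -1.1  0.2] turn [0.   0.02 0.06] F [ 0.8  0.6 -1.7] open 0.617
```

```bash
python3 -m jog '[[[0,0,0.4],[0,0,0],1],[[0,0,0.8],[0,0,0],1],[[0,0,0.8],[0,0,0],1],[[0,0,0.8],[0,0,0],1]]'; python3 go.py 429.5 330 38 187.5
```

```text
time_s: 12.92
position: [0.4302, 0.3311, 0.0379]
tcp_rot: [[-0.991, -0.131, 0.0], [-0.131, 0.991, 0.0], [-0.0, 0.0, -1.0]]
force: [-1.1, -0.9, 5.6]
opening: 0.617
t 12.92 pos [430.2 331.1  37.9] shift [ 0.8 -1.  -0.1] turn [0.01 0.03 0.05] F [-1.1 -0.9  5.6] open 0.617
```

```bash
python3 -m jog '[[[0,0,-0.5],[0,0,0],0],[[0,0,-0.5],[0,0,0],0],[[0,0,-0.5],[0,0,0],0],[[0,0,-0.5],[0,0,0],0],[[0,0,-0.5],[0,0,0],0],[[0,0,-0.5],[0,0,0],0],[[0,0,-10],[0,0,0],0],[[0,0,-40],[0,0,0],0],[[0,0,-80],[0,0,0],0],[[0,0,-120],[0,0,0],0],[[0,0,-150],[0,0,0],0],[[0,0,-170],[0,0,0],0]]'; python3 -m jog '[[[0,0,-10],[0,0,0],0],[[0,-30,-10],[0,0,0],0],[[0,-70,-10],[0,0,0],0],[[0,-110,-10],[0,0,0],0],[[0,-150,-10],[0,0,0],0],[[0,-190,-10],[0,0,0],0],[[0,-230,-10],[0,0,0],0],[[0,-270,-10],[0,0,0],0],[[0,-310,-10],[0,0,0],0],[[0,-340,-10],[0,0,0],0],[[0,-355,-10],[0,0,0],0],[[0,-355,-10],[0,0,0],0]]'; python3 go.py 425.6 -318.1 200 190.3
python3 - <<'E'
from h import *
for n in("top","side"):
    im=vision.capture(n); cv2.imwrite(f"pics/{n}3.png",im[:,:,::-1])
im=cv2.imread("pics/top3.png")[:,:,::-1].copy()
for nm,box,lo,hi,z in [("board",(185,190,238,280),(5,135,40),(18,255,255),.041),("sheetends",(185,190,238,280),(0,0,150),(179,45,255),.03)]:
    print([[float(q) for q in p] for p in blobs("top",im,box,lo,hi,z,amin=30)[0]])
a=cv2.resize(im[190:280,170:260,::-1],None,fx=4,fy=4,interpolation=cv2.INTER_CUBIC);b=cv2.imread("pics/side3.png")[120:210,200:290]
cv2.imwrite("pics/m3.png",np.hstack([a,cv2.resize(b,None,fx=4,fy=4,interpolation=cv2.INTER_CUBIC)]))
E
```

```text
time_s: 13.92
position: [0.4312, 0.3317, 0.2116]
tcp_rot: [[-0.991, -0.132, 0.005], [-0.132, 0.991, 0.003], [-0.006, 0.002, -1.0]]
force: [0.2, -0.2, -0.9]
opening: 1.0
time_s: 14.92
position: [0.4771, -0.0241, 0.2168]
tcp_rot: [[-0.992, -0.127, -0.0], [-0.127, 0.992, -0.001], [0.0, -0.001, -1.0]]
force: [-0.4, 0.9, 0.4]
opening: 0.999
t 14.92 pos [477.1 -24.1 216.8] shift [  88.4 -285.    17.1] turn [-0.05 -0.02 -3.02] F [-0.4  0.9  0.4] open 0.999
[[429.4, 328.7, 161.5, 63.3, 7.1, 208.0, 236.0]]
[[345.3, 318.8, 46.0, 9.7, -82.7, 212.0, 268.0], [514.3, 341.9, 45.5, 5.9, -83.0, 205.0, 204.0]]
```

View pics/m3.png

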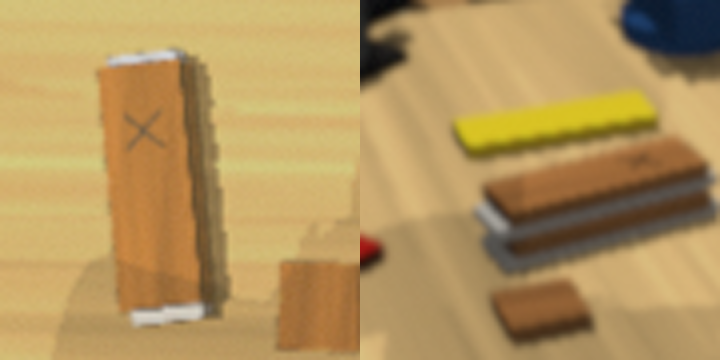

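Stack is square: the crossed board is on top, cross up, near crop pixel (145,130), with sheet ends showing equally. On to the meter.

```bash
python3 -c "
from h import *
print(ray('top',170+145/4-.4,190+130/4-.4,.048))"; python3 -m jog '[[[9,-29,0],[0,0,-1],0],[[20,-65,0],[0,0,-2],0],[[32,-103,0],[0,0,-3],0],[[44,-142,0],[0,0,-3],0],[[56,-180,0],[0,0,-3],0],[[68,-218,0],[0,0,-3],0],[[78,-250,0],[0,0,-3],0],[[85,-274,0],[0,0,-3],0],[[88,-285,0],[0,0,-3],0],[[88,-285,0],[0,0,-3],0],[[88,-285,0],[0,0,-3],0],[[88,-285,0],[0,0,-3],0]]'; python3 go.py 425.6 -318.1 110 190.3
```

```text
[0.46401703 0.33475756 0.048     ]
time_s: 16.02
position: [0.4269, -0.3123, 0.2169]
tcp_rot: [[-0.983, -0.185, -0.001], [-0.185, 0.983, 0.002], [0.001, 0.002, -1.0]]
force: [1.0, 0.6, -0.3]
opening: 0.998
t 16.02 pos [ 426.9 -312.3  216.9] shift [  2.3  -5.7 106.9] turn [ 0.14 -0.04  0.36] F [ 1.   0.6 -0.3] open 0.998
```

```bash
python3 -m jog '[[[2,-5,5],[0,0,0],0],[[2,-5.5,25],[0,0,0],0],[[2,-5.5,55],[0,0,0],0],[[2,-5.5,85],[0,0,0],0],[[2,-5.5,105],[0,0,0],0],[[2,-5.5,113],[0,0,0],0],[[2,-5.5,114],[0,0,0],0],[[2,-5.5,114],[0,0,0],0],[[2,-5.5,114],[0,0,0],0]]'; python3 go.py 425.6 -318.1 102 190.3
```

```text
time_s: 16.77
position: [0.4268, -0.3212, 0.1044]
tcp_rot: [[-0.983, -0.184, 0.002], [-0.184, 0.983, -0.002], [-0.001, -0.002, -1.0]]
force: [-0.6, 0.1, 0.6]
opening: 1.0
t 16.77 pos [ 426.8 -321.2  104.4] shift [0.6 3.3 2.4] turn [-0.12  0.07  0.29] F [-0.6  0.1  0.6] open 1.0
```

```bash
python3 -m jog '[[[0.5,1.5,1],[0,0,0],0],[[0.5,3,2],[0,0,0],0],[[0.5,3,2],[0,0,0],0],[[0.5,3,2],[0,0,0],0]]'; python3 go.py 425.6 -318.1 102 190.3
```

```text
time_s: 17.1
position: [0.425, -0.3179, 0.1018]
tcp_rot: [[-0.983, -0.183, 0.001], [-0.183, 0.983, -0.001], [-0.0, -0.001, -1.0]]
force: [-0.6, 0.5, 0.4]
opening: 1.001
t 17.1 pos [ 425.  -317.9  101.8] shift [-0.6 -0.3 -0.2] turn [-0.05  0.03  0.25] F [-0.6  0.5  0.4] open 1.001
```

```bash
python3 -m jog '[[[0,0,0],[0,0,0],1],[[0,0,0],[0,0,0],1],[[0,0,0],[0,0,0],1],[[0,0,0],[0,0,0],1],[[0,0,0],[0,0,0],1],[[0,0,0],[0,0,0],1],[[0,0,0],[0,0,0],1],[[0,0,0],[0,0,0],1],[[0,0,0],[0,0,0],1],[[0,0,0],[0,0,0],1],[[0,0,0],[0,0,0],1],[[0,0,0],[0,0,0],1]]'; python3 go.py 425.6 -318.1 180 190.3
```

```text
time_s: 18.1
position: [0.4249, -0.3179, 0.1012]
tcp_rot: [[-0.983, -0.183, 0.0], [-0.183, 0.983, -0.0], [-0.0, -0.0, -1.0]]
force: [0.3, 0.5, -0.6]
opening: 0.322
t 18.1 pos [ 424.9 -317.9  101.2] shift [ -0.7  -0.3 -78.8] turn [-0.    0.    0.25] F [ 0.3  0.5 -0.6] open 0.322
```

```bash
python3 -m jog '[[[0,0,-5],[0,0,0],1],[[0,0,-15],[0,0,0],1],[[0,0,-30],[0,0,0],1],[[0,0,-45],[0,0,0],1],[[0,0,-60],[0,0,0],1],[[0,0,-75],[0,0,0],1],[[0,0,-90],[0,0,0],1],[[0,0,-103],[0,0,0],1],[[0,0,-110],[0,0,0],1],[[0,0,-112],[0,0,0],1],[[0,0,-112],[0,0,0],1]]'; python3 go.py 464.3 335 190 187.4;python3 - <<'E'
from h import *
for n in("top","side"):
    im=vision.capture(n); cv2.imwrite(f"pics/{n}4.png",im[:,:,::-1])
b=cv2.imread("pics/side4.png")[180:350,290:450]
cv2.imwrite("pics/m4.png",cv2.resize(b,None,fx=3.4,fy=3.4,interpolation=cv2.INTER_CUBIC))
E
```

```text
time_s: 19.02
position: [0.4249, -0.3179, 0.2139]
tcp_rot: [[-0.983, -0.183, 0.001], [-0.183, 0.983, -0.001], [-0.0, -0.001, -1.0]]
force: [-0.4, -0.7, -2.3]
opening: 0.316
t 19.02 pos [ 424.9 -317.9  213.9] shift [-158.2  634.7   23.4] turn [-0.05  0.03  3.15] F [-0.4 -0.7 -2.3] open 0.316
```

View pics/m4.png

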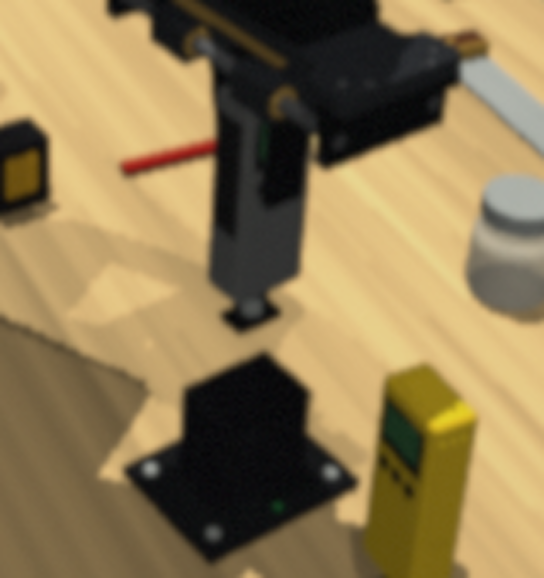

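Meter held upright, clear of the cradle; the foot is at crop (251,312), full-image (363.5,271.5).

```bash
python3 -c "
from h import *
print(ray('side',363.5,271.5,.126))"; python3 -m jog '[[[-3,12,0],[0,0,0.2],1],[[-10,40,0],[0,0,0.5],1],[[-19,78,0],[0,0,1],1],[[-28,116,0],[0,0,1],1],[[-37,154,0],[0,0,1.5],1],[[-46,192,0],[0,0,2],1],[[-55,230,0],[0,0,2],1],[[-65,268,0],[0,0,2.5],1],[[-75,306,0],[0,0,3],1],[[-85,344,0],[0,0,3],1],[[-95,382,0],[0,0,3],1],[[-105,420,0],[0,0,3],1]]'; python3 go.py 464.3 335 213 187.4
```

```text
[ 0.42696002 -0.31655575  0.126     ]
time_s: 20.12
position: [0.4497, 0.1168, 0.2127]
tcp_rot: [[-0.991, -0.131, -0.002], [-0.131, 0.991, 0.0], [0.002, 0.001, -1.0]]
force: [1.8, 0.8, -2.0]
opening: 0.317
t 20.12 pos [449.7 116.8 212.7] shift [-43.1 214.4  -0.3] turn [ 0.03 -0.11  0.14] F [ 1.8  0.8 -2. ] open 0.317
```

```bash
python3 -m jog '[[[-8,38,0],[0,0,0],1],[[-16,76,0],[0,0,0],1],[[-24,114,0],[0,0,0],1],[[-31,152,0],[0,0,0],1],[[-37,182,0],[0,0,0],1],[[-41,203,0],[0,0,0],1],[[-42,212,0],[0,0,0],1],[[-42,214,0],[0,0,0],1],[[-42,214,0],[0,0,0],1],[[-42,214,0],[0,0,0],1],[[-42,214,0],[0,0,0],1]]'; python3 go.py 463.5 335 146 187.4
```

```text
time_s: 21.03
position: [0.4645, 0.3304, 0.213]
tcp_rot: [[-0.992, -0.13, -0.001], [-0.13, 0.992, -0.001], [0.001, -0.001, -1.0]]
force: [0.2, -0.3, -2.3]
opening: 0.316
t 21.03 pos [464.5 330.4 213. ] shift [ 0.3  4.7 67. ] turn [-0.05 -0.07  0.06] F [ 0.2 -0.3 -2.3] open 0.316
```

Contact is expected at TCP z ≈ 139; stop at about 144 and look.

```bash
python3 -m jog '[[[0,3,10],[0,0,0],1],[[0,4.5,25],[0,0,0],1],[[0,4.5,40],[0,0,0],1],[[0,4.5,54],[0,0,0],1],[[0,4.5,63],[0,0,0],1],[[0,4.5,67],[0,0,0],1],[[0,4.5,67],[0,0,0],1],[[0,4.5,67],[0,0,0],1]]'; python3 go.py 463.5 335 144 187.4;python3 - <<'E'
from h import *
for n in("top","side"):
    im=vision.capture(n); cv2.imwrite(f"pics/{n}5.png",im[:,:,::-1])
b=cv2.imread("pics/side5.png")[110:200,220:310]
cv2.imwrite("pics/m5.png",cv2.resize(b,None,fx=6,fy=6,interpolation=cv2.INTER_CUBIC))
# cross centre in this crop & predicted foot
p=np.array(bot.read_state()["position"])
for q in ([.464,.335,.048],[p[0],p[1],p[2]-.0912]): print(((proj("side",np.array(q))-[220,110])*6+2.5).round(1))
E
```

```text
time_s: 21.7
position: [0.4646, 0.3362, 0.1464]
tcp_rot: [[-0.991, -0.131, 0.0], [-0.131, 0.991, 0.0], [-0.0, 0.0, -1.0]]
force: [1.3, -0.2, -3.1]
opening: 0.319
t 21.7 pos [464.6 336.2 146.4] shift [ 1.2 -1.1  2.4] turn [0.01 0.02 0.12] F [ 1.3 -0.2 -3.1] open 0.319
[298.1 301.9]
[298.1 286. ]
```

View pics/m5.png

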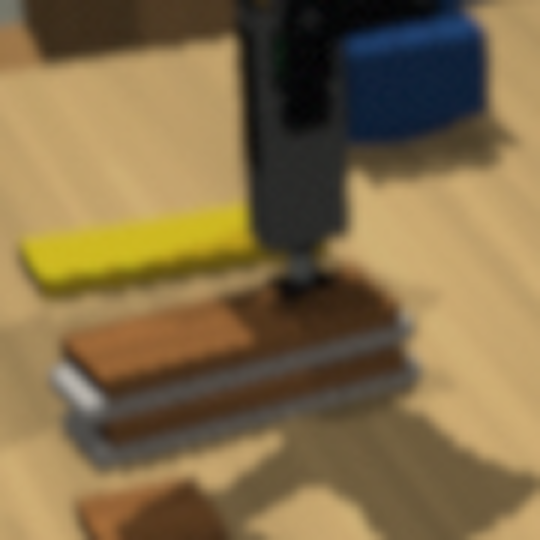

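Foot at crop (304,284). The cross, carried over from side3, lies at (304,300), directly beneath, and the foot is still a few mm above it. Next, descend gently.

```bash
python3 -m jog '[[[0,-0.8,1.5],[0,0,0],1],[[0,-0.8,3],[0,0,0],1],[[0,-0.8,4.5],[0,0,0],1],[[0,-0.8,5.5],[0,0,0],1],[[0,-0.8,6],[0,0,0],1],[[0,-0.8,6],[0,0,0],1],[[0,-0.8,6],[0,0,0],1]]'; python3 go.py 464 335.3 134.2 187.4; python3 -m jog '[[[0,0,1],[0,0,0],1],[[0,0,2],[0,0,0],1],[[0,0,2],[0,0,0],1],[[0,0,2],[0,0,0],1],[[0,0,2],[0,0,0],1]]'; python3 go.py 464 335.3 134.2 187.4
```

```text
time_s: 22.38
position: [0.4643, 0.3356, 0.1402]
tcp_rot: [[-0.991, -0.131, -0.0], [-0.131, 0.991, -0.0], [0.0, -0.0, -1.0]]
force: [-0.1, 0.4, -3.2]
opening: 0.321
t 22.38 pos [464.3 335.6 140.2] shift [ 0.3 -0.2  6. ] turn [-0.   -0.01  0.15] F [-0.1  0.4 -3.2] open 0.321
time_s: 22.8
position: [0.4645, 0.3357, 0.1385]
tcp_rot: [[-0.991, -0.131, 0.0], [-0.131, 0.991, 0.0], [-0.0, 0.0, -1.0]]
force: [0.7, -0.5, -0.4]
opening: 0.314
t 22.8 pos [464.5 335.7 138.5] shift [ 0.5 -0.3  4.3] turn [0.01 0.03 0.14] F [ 0.7 -0.5 -0.4] open 0.314
```

```bash
python3 -m jog '[[[0,0,1],[0,0,0],1],[[0,0,2],[0,0,0],1],[[0,0,3],[0,0,0],1],[[0,0,4],[0,0,0],1],[[0,0,4.5],[0,0,0],1],[[0,0,4.5],[0,0,0],1],[[0,0,4.5],[0,0,0],1]]';for i in 1 2 3 4 5; do python3 -m jog '[[[0,0,0],[0,0,0],1]]' | egrep 'posi|force'; done
```

```text
time_s: 23.38
position: [0.4645, 0.3357, 0.1339]
tcp_rot: [[-0.991, -0.131, 0.0], [-0.131, 0.991, 0.0], [-0.0, 0.0, -1.0]]
force: [-0.1, 0.6, 1.3]
opening: 0.322
position: [0.4645, 0.3356, 0.1339]
force: [-0.8, 0.0, 2.2]
position: [0.4645, 0.3357, 0.1339]
force: [0.1, 0.4, 1.9]
position: [0.4644, 0.3357, 0.1339]
force: [1.0, -0.4, 2.1]
position: [0.4645, 0.3356, 0.1339]
force: [-0.7, -0.2, 1.3]
position: [0.4645, 0.3357, 0.1338]
force: [0.2, 0.5, 1.3]
```

```bash
python3 -m jog '[[[0,0,-0.5],[0,0,0],1],[[0,0,-0.5],[0,0,0],1],[[0,0,-0.5],[0,0,0],1]]'|egrep 'posi|force';for i in 1 2 3 4 5 6; do python3 -m jog '[[[0,0,0],[0,0,0],1]]' | egrep 'force'; done
python3 - <<'E'
from h import *
im=vision.capture("side"); vision.capture("top")
a=im[110:200,220:310,::-1]
cv2.imwrite("pics/m6.png",np.hstack([cv2.resize(a,None,fx=5,fy=5,interpolation=cv2.INTER_CUBIC)]))
print(bot.read_state()["time_s"])
E
```

```text
position: [0.4645, 0.3356, 0.1343]
force: [0.9, 0.8, 1.6]
force: [1.0, 0.5, 1.0]
force: [-0.1, 0.1, 1.8]
force: [0.0, 0.2, 1.0]
force: [1.2, 0.6, 0.4]
force: [1.0, 0.9, 2.7]
force: [0.7, 1.3, 2.4]
24.65
```

View pics/m6.png

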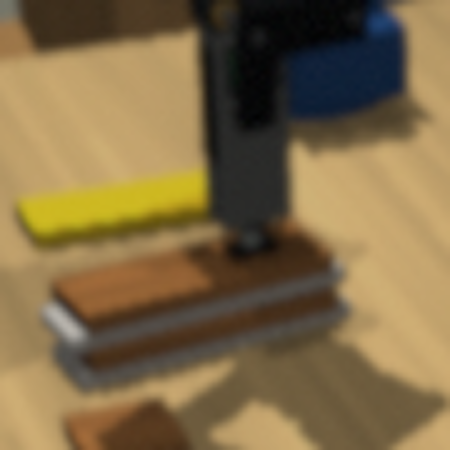

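Foot pressed on the board at crop (253,247), where the cross is; meter upright and stack unmoved. Handing in.

```bash
python3 -c "
from rig import bot
print(bot.hand_in())"
```

```text
the job is handed in; nothing more can be done
None
```

I laid the spare sheet on the stack, then the crossed board on it, cross up. I then lifted the grey meter out of its cradle and handed in while holding it pressed on the cross, at about 24.7 s of the 67 s allowed. I don't know the verdict.

- **Stack:** the sheet measured within about 1.5 mm and 0.5° of the stack, and the board within about 1 mm. Both were lowered until the force sensor showed contact, then released.
- **Meter position:** the last side picture shows the meter upright on the board and the stack unmoved. The foot hides the cross once it is down. Before contact, the foot was directly over where the cross had been in the earlier side picture. The tool was within about 1 mm of the cross position from the top camera.
- **Foot depth:** the two estimates differ slightly. Height puts the foot about 5 mm in, while the noisy wrist force (about 4 N, against 3.6 N at half-way) suggests about 6 mm.
- **Not checked:** I took a last top picture but did not look at it, so the other things on the bench were only confirmed where earlier pictures showed them.

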